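# Weigh a crate of turned blanks on the hook scale

### The job

Weigh the crate of turned blanks: lift it by the wooden knob on its wire bail, hang the middle of the bail in the notch of the spring scale's hook, and keep hold while the scale slowly takes the weight. Let go only when the scale carries all of it, neither less nor more, so that the pointer never jerks down or springs back. Do not press on the scale, leave the other things alone, and leave the crate hanging level with the pointer at rest.

Things in the scene. Friction and masses are not known exactly. Their poses are not given: they have to be found in the camera images.
- crate: Plywood crate, 100 (x) x 150 (y) x 55 mm high, six turned blanks fixed in it; 0.27 to 0.88 kg, differs each time. Centre of mass on its centre line. Rigid 8 mm wire bail: legs 166 mm apart over all in y, straight crossbar along y, 110 mm long, axis 140 mm up; stem and knob on its middle. Origin: centre of underside, z up. Starts standing on the bench
- crate_bar (a point): Middle of the bail's straight crossbar (8 mm round), on its axis, 140 mm above the crate's underside; axes as the crate's (y along the bar). This part goes into the hook's notch
- crate_knob (a point): Centre of the knob, the place to grasp: upright wooden cylinder 26 mm in diameter and 40 mm high, its centre 46 mm above the crossbar's axis; below it a 10 mm steel stem runs 22 mm down to the bar
- scale: Spring scale fixed to the bench. Base plate 10 mm thick, 120 mm wide (y), from 70 mm before to 180 mm behind the hook. Pillar 125 mm behind the hook (at +x), 304 mm high, graduated plates to 65 mm either side, 145-280 mm up. Origin on the bench under the notch; x from hook to pillar, z up. The crate hangs with its y along the scale's, either way round; bring the bail in over the hook's tip (from -x)
- hook_seat (a point): Axis of the seated crossbar: 235 mm up when unloaded, sinking with the hook; axes as the scale's. Hook: steel strip 18 mm wide (y) bent to a V notch running along y, open upwards, sides 60 degrees steep, mouth 24 mm wide (off-centre, the bar rides up a side and is pushed sideways). Apex 8 mm below this point, tip (at -x) 14 mm above, top of the arm 12.5 mm above
- hook (a joint): How far hook and pointer have sunk, m: 0 unloaded, growing downwards, bottom stop 0.085. Spring 150 N/m (65 mm per kg), damping 6 N s/m; the crate sinks it 18 to 58 mm by its unknown weight. The pointer should never move faster than 50 mm/s
- bottle: Bystander: black plastic bottle, 56 mm diameter, 150 mm high; origin at the centre of its underside
- bowl: Bystander: small turned wooden bowl, 90 mm across the rim, 40 mm high; origin at the centre of its underside
- blank: Bystander: loose domed wooden blank, 70 mm diameter, 70 mm high; origin at the centre of its underside
Not all that is in view belongs to the job. Of the things like the crate, leave any that is turquoise; of the rest the larger one is meant.

How it is judged:
By the outcome, as a careful person would: the job done as asked, in the order asked, and still so for the second after the job is handed in, with the robot touching nothing.
It also fails if it takes over 72 s, if anything falls off the work surface, if the arm or the gripper's body presses on something with over 40 N, if the wrist force passes 120 N, or if a joint passes its speed limit or range.

### The arm

A 6-joint arm with a two-finger parallel gripper is mounted at the origin on the work surface. World frame = base frame: x ahead of the robot, y to its left, z up, the work surface at z = 0. Lengths are in mm, angles in rad, forces in N, time in s.
With the tool pointing down it reaches from about 300 to 775 mm from the base axis. Payload 14.6 kg.
Tool frame: the origin (TCP) lies midway between the tips of the shut fingers; the grasp point (between the pads) lies manip.grasp_offset behind it (manip.grasp_offset is the distance from the TCP to the grasp point, in mm); z points along the fingers, y is the direction in which the jaws open and shut (so a half turn about z gives the same grasp; the last joint's range is limited). The gripper opens to 94 mm and grips with 3 to 60 N. Pads are 16 mm wide; open, the fingers measure 119 mm over their backs; the gripper's body (75 mm by 177 mm) begins 78 mm behind the grasp point.
Start: joints at [-1.182, 0.3, 1.521, -0, 1.321, -0.067], TCP at [242.091, -493.843, 205.446] pointing down, gripper open.
Joint ranges: [-3.03, 3.03], [-0.79, 2.21], [0.23, 2.52], [-1.04, 4.18], [0, 3.07], [-2.55, 2.55]. Speed limits (rad/s): [2.22, 2.22, 2.57, 3.14, 3.14, 3.14].

### API

Orientations are given as [roll, pitch, yaw] about the fixed x, y, z axes, in that order (R = Rz(yaw) Ry(pitch) Rx(roll)).
In Python, from cell import monitor, vision, order, manip gives the robot as it stands.
- The arm moves only by the shell command python3 -m jog 'ROWS' [FORCE]. ROWS is JSON, a list of rows, each a list of 7 numbers: the shift along the tool's x, y, z in cm, then the turn, a rotation vector about the tool's x, y, z in rad, then the opening in per cent of the stroke, from 0 (shut) to 100 (fully open). In form: [[tx, ty, tz, rx, ry, rz, jaw], ...]. A call has 1 to 8 rows; each row shifts and turns the commanded pose from where the row before left it, along the tool's axes as they then stand; what a row does not reach is not made up. A row lasts 1/10 s, in which the tool goes at most 50 mm and 8.59 degrees, less where a joint would pass 70% of its speed; a pose out of reach is approached as far as the arm can. A call is refused whole if a number of a shift passes 5 or a number of a turn 0.15, either way. A call with a gripper value outside its range is refused whole. The fingers move at their own pace and stop on an object; FORCE is the grip in N (left out, the last holds). Time passes only in rows, so rows that do not move let the fingers close. It gives the time, the measured TCP pose, the force and the opening at its end, in the units of the state.
- monitor.read_state(): the state, without advancing time (a new reading comes with each control period).
- vision.camera(name): name is "side" or "top" or "wrist"; returns a dict with "color" (480x640x3 uint8, blue, green, red), "fx", "fy", "cx", "cy" (pixels), "cam_to_world" (4x4, takes a point from camera to world coordinates); the wrist camera has in their place "tool_from_camera" (4x4, takes a point from camera to tool coordinates, whose origin is the TCP and whose axes are the flange's). Camera axes: x right, y down, z forward; pixel columns grow to the right and rows downward; lengths in mm; the calibration is good to about 2 mm. The wrist camera is an equidistant fisheye: a pixel r from the principal point sees the ray r / f radians off the axis. A picture is of the moment at which its call begins: read the wrist's pose just before it. There is no depth.
- order.sign_off(): hands the job in, once; it reports no verdict.
The state is a dict: "clock": time; "joints": joint angles; "qd": joint speeds; "effort": joint torques, N m; "eef_pos": TCP position; "eef_rot": TCP orientation; "wrist_force": force on the tool from outside, world axes, zero at the start; "moment": the same for the moment, N m; "finger_gap": finger opening in mm.
Only numpy, scipy, OpenCV 4.12 (cv2) and the standard library are available. Lean on these libraries where they do the work, as an engineer would, in place of code of your own. Each camera call takes 0.05 s, during which the arm holds its last target.

## Working session

There is one attempt and no reset: what is moved stays moved. The work goes in short steps, Python scripts to look and compute and a shell command to move; the robot and the scene stay as the last step left them, time stands still between calls to the robot, and variables do not carry over. Pictures are saved under pics/ and viewed, and the job is handed in when it is done.

```bash
ls; mkdir -p pics; python3 - <<'E'
from cell import monitor, vision, order, manip
import cv2,numpy as np
s=monitor.read_state();print(s);print(manip.grasp_offset)
for n in ["side","top","wrist"]:
    c=vision.camera(n);cv2.imwrite(f"pics/{n}0.png",c["color"]);print(n,{k:(np.round(v,3).tolist() if k!="color" else 0) for k,v in c.items()})
E
```

```text
pics
{'clock': 0.0, 'joints': array([-1.18163107e+00,  3.00488664e-01,  1.52157831e+00,  1.92472262e-05,
        1.32071124e+00, -6.65717323e-02]), 'qd': array([-0.00041978, -0.00107748,  0.00033863, -0.00038769,  0.00084242,
        0.00045052]), 'effort': array([-7.69614617e-04, -5.31814742e+01, -3.52738738e+01,  7.06952135e-02,
        2.44734687e-02, -1.14033664e-04]), 'eef_pos': array([ 241.98341464, -493.61179657,  204.87787162]), 'eef_rot': array([-3.14041096e+00, -9.74679536e-05,  4.55732158e-01]), 'wrist_force': array([ 0.33111401,  0.10734513, -0.41524848]), 'moment': array([-0.01696793,  0.03118695,  0.02928597]), 'finger_gap': 94.08141368469762}
18.8
side {'color': 0, 'fx': 475.807, 'fy': 475.807, 'cx': 318.959, 'cy': 234.788, 'cam_to_world': [[-0.882, -0.302, 0.361, 85.431], [-0.471, 0.55, -0.69, 942.653], [0.009, -0.779, -0.627, 987.741], [0.0, 0.0, 0.0, 1.0]]}
top {'color': 0, 'fx': 530.168, 'fy': 530.168, 'cx': 315.001, 'cy': 237.584, 'cam_to_world': [[0.022, -0.981, 0.193, 281.77], [-1.0, -0.024, -0.005, 17.574], [0.009, -0.193, -0.981, 1642.193], [0.0, 0.0, 0.0, 1.0]]}
wrist {'color': 0, 'fx': 371.648, 'fy': 371.648, 'cx': 320.238, 'cy': 237.413, 'tool_from_camera': [[0.0, -0.969, -0.247, 72.408], [1.0, 0.001, -0.001, 0.613], [0.001, -0.247, 0.969, -179.736], [0.0, 0.0, 0.0, 1.0]]}
```

View pics/side0.png

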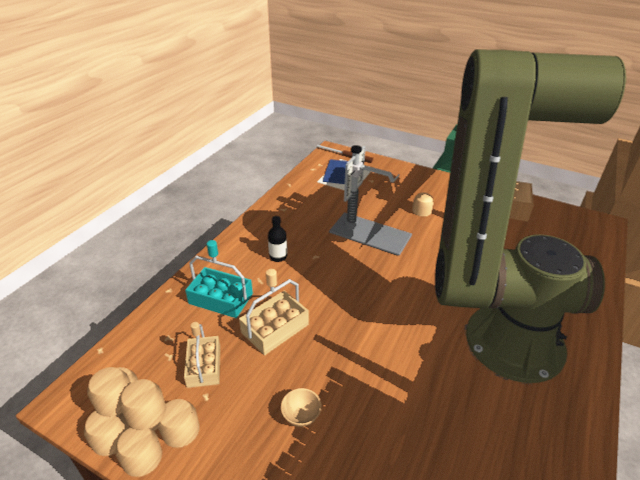

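View pics/top0.png

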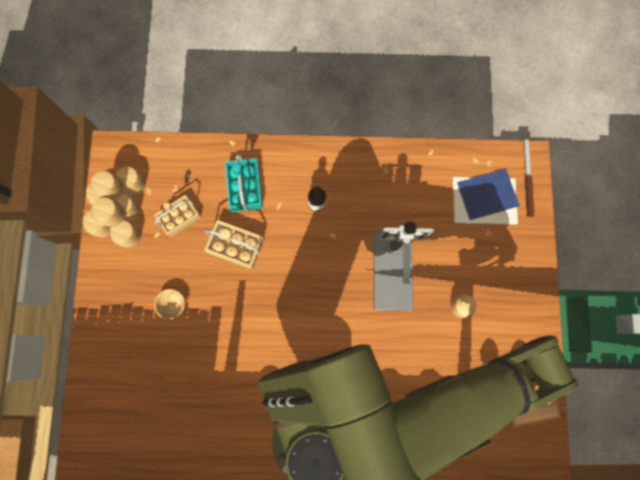

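View pics/wrist0.png

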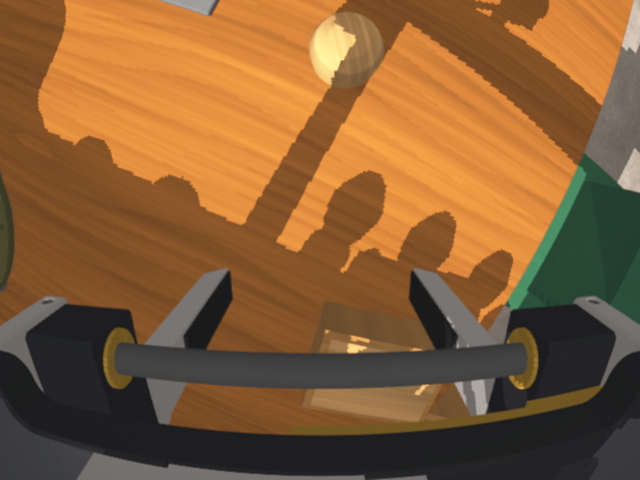

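```bash
cat > h.py <<'E'
import numpy as np,cv2
from scipy.spatial.transform import Rotation as R
from cell import monitor,vision,order,manip
def ray(c,u,v):
    d=np.array([(u-c["cx"])/c["fx"],(v-c["cy"])/c["fy"],1.]);T=np.array(c["cam_to_world"]);return T[:3,3],T[:3,:3]@d
def at(c,u,v,z):
    o,d=ray(c,u,v);return o+d*(z-o[2])/d[2]
def proj(c,P):
    T=np.array(c["cam_to_world"]);p=(np.atleast_2d(P)-T[:3,3])@T[:3,:3];return np.c_[p[:,0]/p[:,2]*c["fx"]+c["cx"],p[:,1]/p[:,2]*c["fy"]+c["cy"]]
def wT(s):
    M=np.eye(4);M[:3,:3]=R.from_euler("xyz",s["eef_rot"]).as_matrix();M[:3,3]=s["eef_pos"];return M
def wproj(c,s,P):
    T=wT(s)@np.array(c["tool_from_camera"]);p=(np.atleast_2d(P)-T[:3,3])@T[:3,:3]
    r=np.hypot(p[:,0],p[:,1]);th=np.arctan2(r,p[:,2]);k=th/r*c["fx"];return np.c_[c["cx"]+p[:,0]*k,c["cy"]+p[:,1]*k]
def wat(c,s,u,v,z):
    T=wT(s)@np.array(c["tool_from_camera"]);x=(u-c["cx"])/c["fx"];y=(v-c["cy"])/c["fy"];th=np.hypot(x,y)
    d=T[:3,:3]@np.array([x/th*np.sin(th),y/th*np.sin(th),np.cos(th)]);o=T[:3,3];return o+d*(z-o[2])/d[2]
def crop(im,u0,v0,u1,v1,k,name):
    cv2.imwrite("pics/"+name,cv2.resize(im[v0:v1,u0:u1],None,fx=k,fy=k,interpolation=cv2.INTER_CUBIC))
E
python3 - <<'E'
import cv2
from h import crop
t=cv2.imread("pics/top0.png");s=cv2.imread("pics/side0.png")
crop(t,190,200,290,280,8,"t_crate.png");crop(t,360,210,450,320,5,"t_scale.png")
crop(s,220,250,340,370,5,"s_crate.png");crop(s,310,135,430,260,4,"s_scale.png")
E
```

```text
(no output)
```

View pics/t_crate.png

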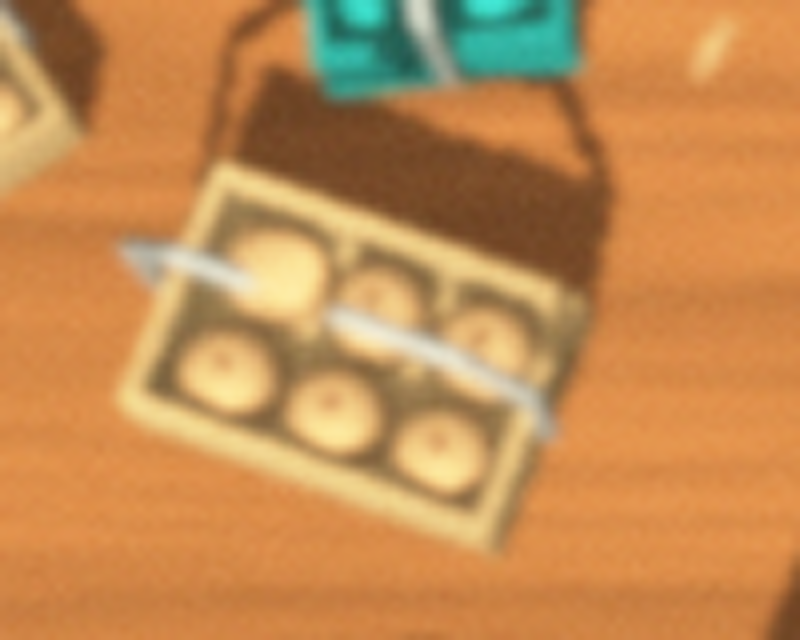

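View pics/t_scale.png

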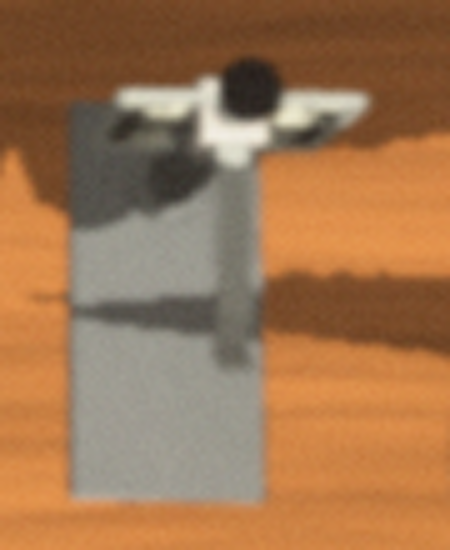

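View pics/s_crate.png

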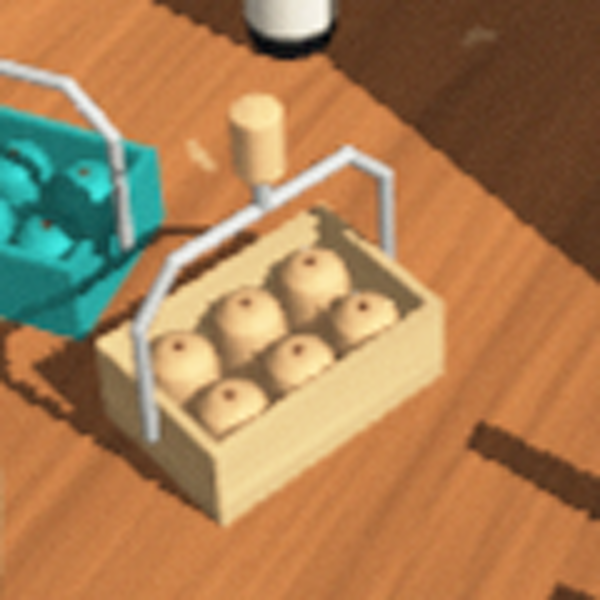

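View pics/s_scale.png

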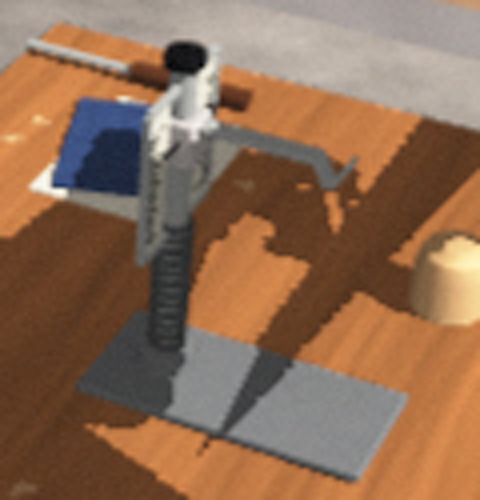

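```bash
python3 - <<'E'
from h import *
t=vision.camera("top");s=vision.camera("side")
P=np.array([(225,165),(585,300),(495,550),(120,395)])/8+[190,200]
W=np.array([at(t,u,v,55)[:2] for u,v in P]);print(W,np.linalg.norm(np.diff(W,axis=0),axis=1),W.mean(0))
e=W[0]-W[1]+W[3]-W[2];print("crate y yaw",np.arctan2(e[1],e[0])-np.pi/2)
print("knob top",at(t,190+282/8,200+275/8,206),"side knob top",at(s,220+257/5,250+108/5,206))
print("side stem bottom",at(s,220+264/5,250+202/5,140))
for p in [(69,500),(265,498),(69,103),(265,103)]: print("base",at(t,p[0]/5+360,p[1]/5+210,10))
for p,z in [((318/4,183/4),229),((355/4,160/4),249)]: print("hook side",at(s,310+p[0],135+p[1],z))
print("hook tip top",at(t,360+233/5,210+365/5,249), "arm",at(t,360+233/5,210+345/5,243))
print("knob cap top",at(t,360+250/5,210+88/5,304))
# base side corners
for p in [(408,397),(357,480),(78,385),(140,308)]: print("base side",at(s,310+p[0]/4,135+p[1]/4,10))
E
```

```text
[[639.70542483 307.73631522]
 [590.3424933  167.80616156]
 [493.63867714 197.72223033]
 [549.44112615 342.32189322]] [148.38176072 101.22548705 154.99347026] [568.28193036 253.89665008]
crate y yaw -0.35403781168343995
knob top [567.25794305 258.27510505 206.        ] side knob top [569.6320508  260.62854379 206.        ]
side stem bottom [570.94223469 258.65774095 140.        ]
base [ 381.37494841 -175.34475033   10.        ]
base [ 385.32426565 -295.44438056   10.        ]
base [ 629.59367572 -175.14301431   10.        ]
base [ 632.58299267 -298.77503658   10.        ]
hook side [ 459.60210296 -218.75363657  229.        ]
hook side [ 437.45424785 -230.82403226  249.        ]
hook tip top [ 439.47200982 -233.63903305  249.        ] arm [ 450.79410006 -234.83945864  243.        ]
knob cap top [ 577.13776844 -234.12818782  304.        ]
base side [ 381.84936368 -283.13586124   10.        ]
base side [ 382.01421101 -165.11179561   10.        ]
base side [ 627.23837253 -166.57131717   10.        ]
base side [ 629.05899266 -288.82815496   10.        ]
```

```bash
cat >> h.py <<'E'
def todelta(goal,yaw=None):
    s=monitor.read_state();M=wT(s);d=M[:3,:3].T@(np.array(goal)-M[:3,3])/10
    Rt=R.from_euler("xyz",[np.pi,0,yaw if yaw is not None else s["eef_rot"][2]]).as_matrix()
    rv=R.from_matrix(M[:3,:3].T@Rt).as_rotvec()
    print("clock",s["clock"],"pos",s["eef_pos"].round(1),"rot",s["eef_rot"].round(4),"F",s["wrist_force"].round(2),"j",s["joints"].round(2));print("delta tool cm",d.round(3),"rotvec",rv.round(4))
E
python3 -m jog '[[0,0,-1.7,0,0,0.134,100],[0,0,-1.7,0,0,0.134,100],[0,0,-1.7,0,0,0.134,100],[0,0,-1.7,0,0,0.134,70],[0,0,-1.7,0,0,0.134,70],[0,0,-1.7,0,0,0.134,70]]' ; python3 -c "
from h import *
todelta([500,190,305],-0.35)"
```

```text
clock: 0.85
eef_pos: [242.1, -493.8, 308.1]
eef_rot: [-3.141, 0.0, -0.354]
wrist_force: [-0.4, -0.3, 0.0]
finger_gap: 73.5
clock 0.85 pos [ 242.1 -493.8  308.1] rot [-3.1415e+00  1.0000e-04 -3.5370e-01] F [-0.4  -0.29  0.02] j [-1.18  0.24  1.36 -0.    1.54  0.74]
delta tool cm [  0.515 -73.077   0.316] rotvec [-0.0001  0.0001 -0.0037]
```

```bash
python3 -m jog '[[0,-4,0,0,0,0,70],[0,-4,0,0,0,0,70],[0,-4,0,0,0,0,70],[0,-4,0,0,0,0,70],[0,-4,0,0,0,0,70],[0,-4,0,0,0,0,70],[0,-4,0,0,0,0,70],[0,-4,0,0,0,0,70]]' ;python3 -m jog '[[0,-4,0,0,0,0,70],[0,-4,0,0,0,0,70],[0,-4,0,0,0,0,70],[0,-4,0,0,0,0,70],[0,-4,0,0,0,0,70],[0,-4,0,0,0,0,70],[0,-4,0,0,0,0,70],[0,-3,0,0,0,0,70]]'; python3 -c "
from h import *
todelta([540,170,305],-0.35)"
```

```text
clock: 1.65
eef_pos: [351.4, -191.5, 307.5]
eef_rot: [3.142, -0.0, -0.349]
wrist_force: [0.6, -0.9, 0.4]
finger_gap: 66.0
clock: 2.45
eef_pos: [457.3, 100.5, 307.3]
eef_rot: [-3.142, 0.0, -0.347]
wrist_force: [-0.5, -0.3, 0.0]
finger_gap: 66.1
clock 2.45 pos [457.3 100.5 307.3] rot [-3.1415e+00  1.0000e-04 -3.4710e-01] F [-0.46 -0.32  0.04] j [0.14 0.05 1.58 0.   1.51 2.06]
delta tool cm [ 5.41  -9.348  0.235] rotvec [-0.0001  0.0001  0.0029]
```

```bash
python3 -m jog '[[1.5,-2.5,0,0,0,0,70],[1.5,-2.5,0,0,0,0,70],[1.5,-2.5,0,0,0,0,70],[1,-2,0,0,0,0,70]]'; python3 - <<'E'
from h import *
s=monitor.read_state();c=vision.camera("wrist");cv2.imwrite("pics/w1.png",c["color"])
import pickle;pickle.dump((s,c),open("w1.pkl","wb"));print(s["eef_pos"],s["wrist_force"])
c=vision.camera("top");cv2.imwrite("pics/t1.png",c["color"])
E
```

```text
clock: 2.85
eef_pos: [542.1, 169.9, 307.0]
eef_rot: [3.141, 0.001, -0.348]
wrist_force: [-0.3, 0.1, -1.0]
finger_gap: 65.9
[542.08780535 169.87417742 306.9502367 ] [-0.25257008  0.0712354  -0.96781578]
```

View pics/w1.png

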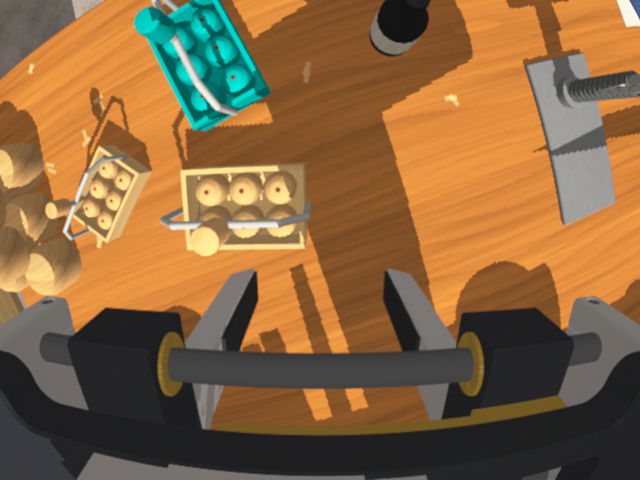

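View pics/t1.png

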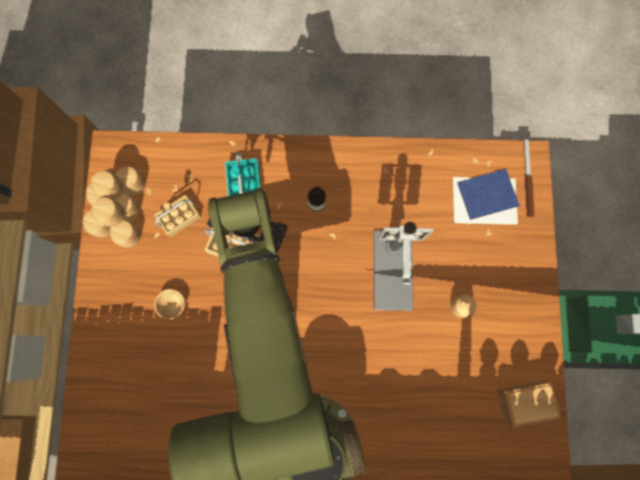

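```bash
python3 - <<'E'
from h import *
w=cv2.imread("pics/w1.png");crop(w,150,150,320,260,4,"w1c.png")
t=cv2.imread("pics/t1.png");crop(t,360,210,440,320,5,"t1s.png")
E
```

```text
(no output)
```

View pics/w1c.png

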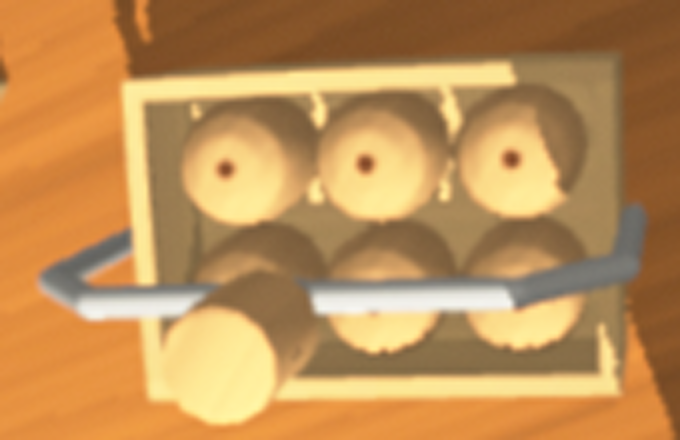

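View pics/t1s.png

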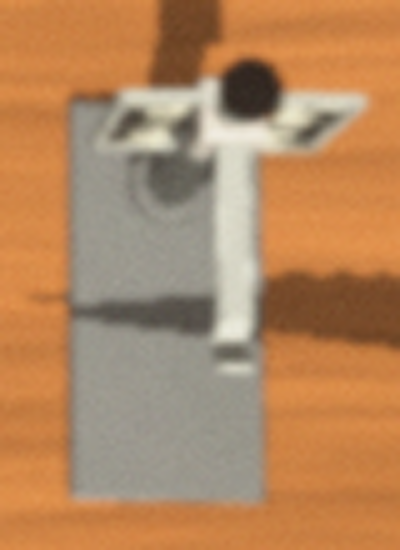

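```bash
python3 - <<'E'
from h import *
import pickle;s,c=pickle.load(open("w1.pkl","rb"))
W=np.array([wat(c,s,150+u/4,150+v/4,55)[:2] for u,v in [(122,82),(620,55),(622,395),(150,400)]])
print(W.round(1),np.linalg.norm(np.diff(W,axis=0),axis=1),W.mean(0))
e=W[0]-W[1]+W[3]-W[2];print("yaw rim",np.arctan2(e[1],e[0])-np.pi/2)
a,b=[wat(c,s,150+u/4,150+v/4,140) for u,v in [(80,300),(516,296)]];e=a-b;print("bar",a,b,np.linalg.norm(e),(a+b)/2,"yaw",np.arctan2(e[1],e[0])-np.pi/2)
print("knob",wat(c,s,150+220/4,150+365/4,206))
t=vision.camera("top")
for (u,v),z in [((236,341),247.5),((235,371),249),((233,353),227),((214,340),247.5),((258,340),247.5),((217,150),247.5),((256,150),247.5)]: print(at(t,360+u/5,210+v/5,z).round(1))
for p in [(71,498),(264,497),(70,100)]: print("base",at(t,p[0]/5+360,p[1]/5+210,10).round(1))
todelta([570,258,300],-0.35)
E
```

```text
[[643.3 314.2]
 [595.3 169.8]
 [499.4 204.8]
 [548.3 346.7]] [152.135692   102.06633532 150.09997847] [571.56827046 258.85274405]
yaw rim -0.3264632108046217
bar [590.93831766 314.05731203 140.        ] [553.01619711 208.36107531 140.        ] 112.29328423210744 [571.97725739 261.20919367 140.        ] yaw -0.3444786927865289
knob [571.65159539 258.5533773  206.        ]
[ 452.4 -235.6  247.5]
[ 436.3 -234.7  249. ]
[ 448.4 -237.7  227. ]
[ 452.7 -224.   247.5]
[ 453.2 -247.3  247.5]
[ 555.1 -226.6  247.5]
[ 555.6 -247.6  247.5]
base [ 382.6 -176.6   10. ]
base [ 385.9 -294.8   10. ]
base [ 631.5 -175.8   10. ]
clock 3.0 pos [541.3 169.3 306.6] rot [ 3.1408e+00  1.2000e-03 -3.4730e-01] F [-0.54  0.14  0.05] j [ 0.24  0.29  1.31 -0.    1.55  2.16]
delta tool cm [-0.322 -9.312  0.651] rotvec [0.0008 0.0012 0.0027]
```

```bash
python3 -c "
from h import *
todelta([571.5,259,172],-0.336)"
python3 -m jog '[[-0.07,-2.5,0,0,0,0,70],[-0.07,-2.5,0,0,0,0,70],[-0.07,-2.5,0,0,0,0,70],[-0.07,-1.95,0,0,0,-0.011,60],[0,0,2,0,0,0,60],[0,0,2,0,0,0,60],[0,0,0,0,0,0,60]]'; python3 - <<'E'
from h import *
todelta([571.5,259,172],-0.336)
s=monitor.read_state();c=vision.camera("wrist");cv2.imwrite("pics/w2.png",c["color"])
E
```

```text
clock 3.0 pos [541.3 169.3 306.6] rot [ 3.1408e+00  1.2000e-03 -3.4730e-01] F [-0.54  0.14  0.05] j [ 0.24  0.29  1.31 -0.    1.55  2.16]
delta tool cm [-0.199 -9.467 13.45 ] rotvec [ 0.0008  0.0012 -0.0113]
clock: 3.7
eef_pos: [569.7, 257.8, 265.2]
eef_rot: [3.139, 0.003, -0.337]
wrist_force: [0.5, -0.4, 0.2]
finger_gap: 56.3
clock 3.7 pos [569.7 257.8 265.2] rot [ 3.1388  0.0032 -0.3375] F [ 0.51 -0.35  0.21] j [ 0.37  0.44  1.19 -0.    1.51  2.27]
delta tool cm [ 0.162 -0.197  9.314] rotvec [ 0.0028  0.0032 -0.0014]
```

View pics/w2.png

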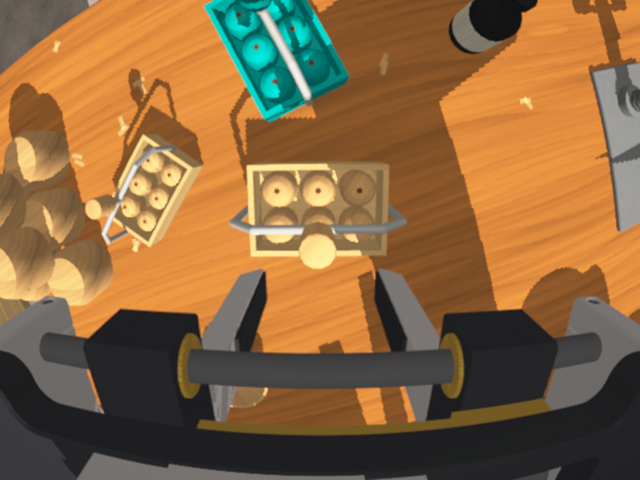

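```bash
python3 - <<'E'
from h import *
s=monitor.read_state();c=vision.camera("wrist")
print(wproj(c,s,wT(s)[:3,3]), wat(c,s,318,252,206), wproj(c,s,[571.5,259,206]),s["wrist_force"])
E
```

```text
[[320.75978848 287.10234101]] [571.53776336 259.38321005 206.        ] [[318.55316142 251.87091419]] [-0.40910302 -0.02473952 -0.05409873]
```

```bash
python3 -m jog '[[0.16,-0.2,1.5,0.0028,0.0032,0,60],[0,0,2,0,0,0,60],[0,0,2,0,0,0,60],[0,0,2,0,0,0,60],[0,0,1.4,0,0,0,60],[0,0,0.4,0,0,0,60],[0,0,0,0,0,0,60]]'; python3 - <<'E'
from h import *
todelta([571.5,259,172],-0.336)
s=monitor.read_state();c=vision.camera("wrist");cv2.imwrite("pics/w3.png",c["color"])
crop(c["color"],180,180,460,330,2.8,"w3c.png")
E
```

```text
clock: 4.5
eef_pos: [573.5, 260.1, 175.1]
eef_rot: [-3.138, -0.004, -0.337]
wrist_force: [-0.4, 0.3, 0.2]
finger_gap: 56.4
clock 4.5 pos [573.5 260.1 175.1] rot [-3.1385 -0.0036 -0.3374] F [-0.39  0.27  0.16] j [0.37 0.5  1.32 0.   1.32 2.28]
delta tool cm [-0.149  0.168  0.305] rotvec [-0.0031 -0.0036 -0.0013]
```

View pics/w3c.png

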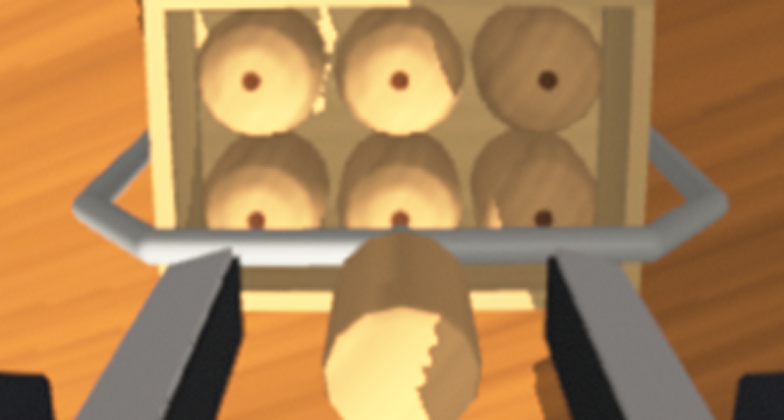

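```bash
python3 -m jog '[[0,0,0,0,0,0,60],[0,0,0,0,0,0,60]]'; python3 -c "
from h import *
todelta([571.5,259,169],-0.336)"
```

```text
clock: 4.75
eef_pos: [573.5, 260.3, 175.3]
eef_rot: [-3.138, -0.004, -0.337]
wrist_force: [-0.7, 0.7, -0.3]
finger_gap: 56.1
clock 4.75 pos [573.5 260.3 175.3] rot [-3.138  -0.0041 -0.3372] F [-0.73  0.69 -0.32] j [0.37 0.5  1.32 0.   1.32 2.28]
delta tool cm [-0.152  0.187  0.632] rotvec [-0.0036 -0.0041 -0.0012]
```

```bash
python3 -m jog '[[-0.15,0.18,0.6,-0.0036,-0.004,0,60],[0,0,0,0,0,0,60],[0,0,0,0,0,0,60]]'; python3 - <<'E'
from h import *
todelta([571.5,259,169],-0.336)
F=[]
for i in range(6):
    vision.camera("top");F.append(monitor.read_state()["wrist_force"])
print(np.mean(F,0),np.std(F,0))
E
python3 -m jog '[[0,0,0,0,0,0,30],[0,0,0,0,0,0,10],[0,0,0,0,0,0,0],[0,0,0,0,0,0,0],[0,0,0,0,0,0,0],[0,0,0,0,0,0,0]]' 35;python3 -c "
from h import *
todelta([571.5,259,169],-0.336)"
```

```text
clock: 5.05
eef_pos: [571.2, 258.9, 168.2]
eef_rot: [3.141, 0.001, -0.337]
wrist_force: [1.1, -0.8, -0.1]
finger_gap: 56.2
clock 5.05 pos [571.2 258.9 168.2] rot [ 3.1405e+00  1.1000e-03 -3.3720e-01] F [ 1.14 -0.76 -0.09] j [ 0.37  0.5   1.33 -0.    1.31  2.28]
delta tool cm [ 0.029 -0.02  -0.077] rotvec [ 0.0011  0.0011 -0.0012]
[0.02559975 0.51652745 0.05667728] [0.22079795 0.65103998 0.64797332]
clock: 5.95
eef_pos: [571.3, 259.2, 168.4]
eef_rot: [3.141, 0.001, -0.337]
wrist_force: [1.2, 2.1, -0.6]
finger_gap: 25.6
clock 5.95 pos [571.3 259.2 168.4] rot [ 3.1412e+00  7.0000e-04 -3.3700e-01] F [ 1.2   2.05 -0.62] j [0.37 0.5  1.33 0.   1.31 2.28]
delta tool cm [ 0.021  0.011 -0.061] rotvec [ 0.0004  0.0007 -0.001 ]
```

```bash
python3 -m jog '[[0,0,-0.5,0,0,0,0],[0,0,-1,0,0,0,0],[0,0,-2,0,0,0,0],[0,0,-2,0,0,0,0],[0,0,-2,0,0,0,0],[0,0,-2,0,0,0,0],[0,0,-2,0,0,0,0],[0,0,-2,0,0,0,0]]'; python3 -m jog '[[0,0,-0.5,0,0,0,0],[0,0,0,0,0,0,0],[0,0,0,0,0,0,0]]'; python3 - <<'E'
from h import *
todelta([571.5,259,300],-0.336)
F=[]
for i in range(20):
    c=vision.camera("wrist");F.append(np.r_[monitor.read_state()["wrist_force"],monitor.read_state()["moment"]])
print(np.mean(F,0),np.std(F,0))
cv2.imwrite("pics/w4.png",c["color"])
E
```

```text
clock: 6.75
eef_pos: [571.1, 258.8, 304.5]
eef_rot: [3.14, 0.001, -0.337]
wrist_force: [-0.3, 1.0, -8.0]
finger_gap: 25.4
clock: 7.05
eef_pos: [571.1, 258.9, 307.1]
eef_rot: [3.139, 0.002, -0.337]
wrist_force: [0.1, -0.4, -7.3]
finger_gap: 25.4
clock 7.05 pos [571.1 258.9 307.1] rot [ 3.1394e+00  2.4000e-03 -3.3720e-01] F [ 0.06 -0.4  -7.26] j [ 0.37  0.43  1.11 -0.    1.6   2.28]
delta tool cm [ 0.034 -0.026  0.711] rotvec [ 0.0022  0.0024 -0.0012]
[ 9.73454915e-02  1.21652598e-02 -8.64473714e+00  4.62485396e-02
  1.81540264e-02 -1.31672157e-03] [0.56748698 0.50211122 0.47633829 0.02670035 0.03812233 0.03177551]
```

View pics/w4.png

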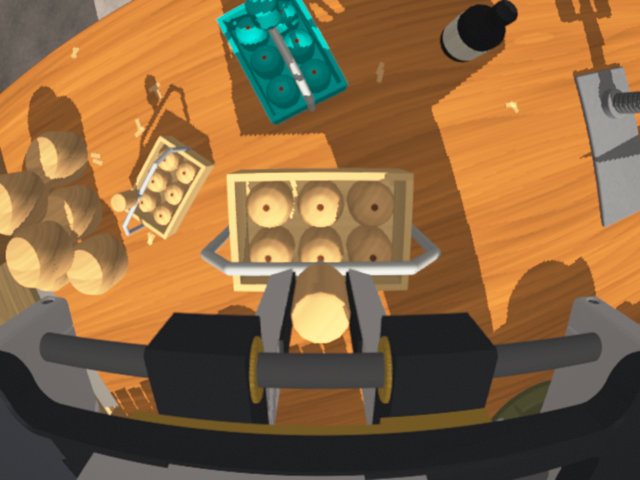

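```bash
python3 -m jog '[[0,0.5,0,0,0,0,0],[0,1,0,0,0,0,0],[0,1.5,0,0,0,0,0],[0,2,0,0,0,0,0],[0,2.5,0,0,0,0,0],[0,2.5,0,0,0,0,0],[0,2.5,0,0,0,0,0],[0,2.5,0,0,0,0,0]]'; python3 -m jog '[[0,2.5,0,0,0,0,0],[0,2.5,0,0,0,0,0],[-0.2,2.5,0,0,0,0,0],[-0.2,2.5,0,0,0,0,0],[-0.2,2.5,0,0,0,0,0],[-0.2,2.5,0,0,0,0,0],[-0.2,2.5,0,0,0,0,0],[-0.2,2.5,0,0,0,0,0]]';  python3 -m jog '[[0,2.5,0,0,0,-0.02,0],[0,2.5,0,0,0,-0.04,0],[0,2.5,0,0,0,-0.06,0],[0,2,0,0,0,-0.06,0],[0,2,0,0,0,-0.06,0],[0,1.5,0,0,0,-0.05,0],[0,1,0,0,0,-0.03,0],[0,0,0,0,0,-0.017,0]]'; python3 -c "
from h import *
todelta([385,-234,300],0)"
```

```text
clock: 8.85
eef_pos: [520.9, 115.9, 308.7]
eef_rot: [3.141, 0.0, -0.338]
wrist_force: [1.1, -0.3, -9.1]
finger_gap: 25.8
clock: 9.65
eef_pos: [443.1, -68.5, 309.0]
eef_rot: [3.141, -0.0, -0.337]
wrist_force: [0.4, -0.1, -7.4]
finger_gap: 25.2
clock: 10.45
eef_pos: [411.2, -203.9, 308.9]
eef_rot: [3.141, 0.001, -0.001]
wrist_force: [-0.2, 1.2, -8.0]
finger_gap: 25.3
clock 10.45 pos [ 411.2 -203.9  308.9] rot [ 3.1406e+00  8.0000e-04 -9.0000e-04] F [-0.15  1.18 -8.01] j [-0.54  0.03  1.6  -0.    1.52  1.03]
delta tool cm [-2.619  3.012  0.898] rotvec [ 0.001   0.0008 -0.0009]
```

```bash
python3 -m jog '[[-0.6,0.7,0,0,0,0,0],[-0.6,0.8,0,0,0,0,0],[-0.6,0.8,0,0,0,0,0],[-0.3,0.8,0,0,0,0,0],[0,0,0,0,0,0,0],[0,0,0,0,0,0,0]]'; python3 - <<'E'
from h import *
import pickle
todelta([385,-234,300],0)
D={}
for n in ["wrist","top","side"]:
    s=monitor.read_state();c=vision.camera(n);D[n]=(s,c);cv2.imwrite(f"pics/{n}5.png",c["color"])
pickle.dump(D,open("d5.pkl","wb"))
E
```

```text
clock: 11.05
eef_pos: [391.0, -234.0, 308.8]
eef_rot: [3.141, 0.001, -0.001]
wrist_force: [0.1, -0.2, -9.4]
finger_gap: 25.6
clock 11.05 pos [ 391.  -234.   308.8] rot [ 3.1413e+00  9.0000e-04 -8.0000e-04] F [ 0.1  -0.21 -9.43] j [-0.62  0.02  1.6  -0.    1.52  0.95]
delta tool cm [-0.599  0.002  0.885] rotvec [ 0.0003  0.0009 -0.0008]
```

View pics/wrist5.png

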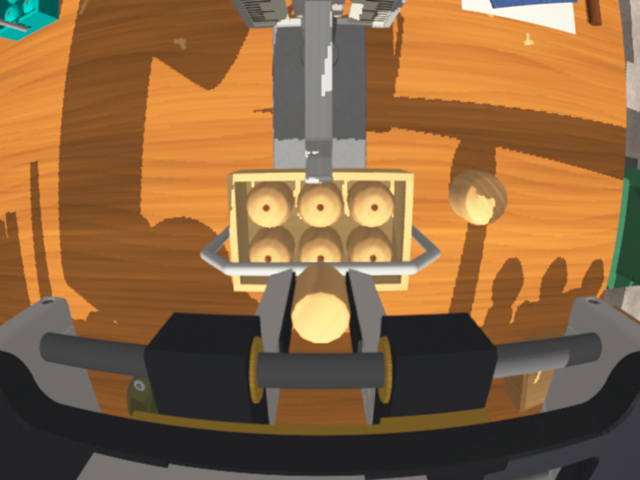

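View pics/top5.png

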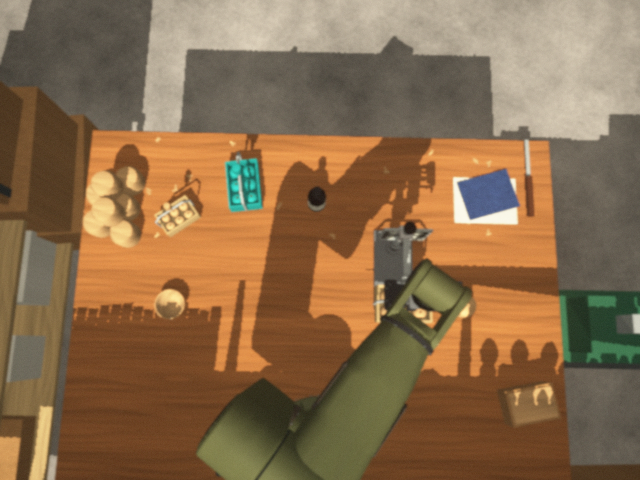

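View pics/side5.png

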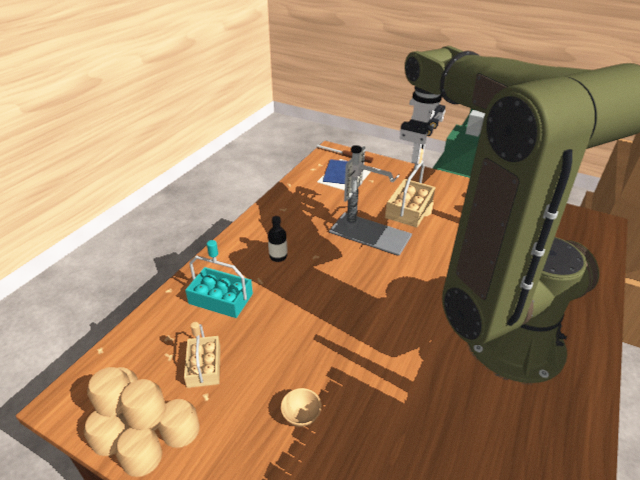

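```bash
python3 - <<'E'
from h import *
im=cv2.imread("pics/wrist5.png");crop(im,270,130,370,200,8,"w5c.png");crop(im,200,0,440,300,2.5,"w5d.png")
im=cv2.imread("pics/side5.png");crop(im,330,130,450,260,4.6,"s5c.png")
E
```

```text
(no output)
```

View pics/w5c.png

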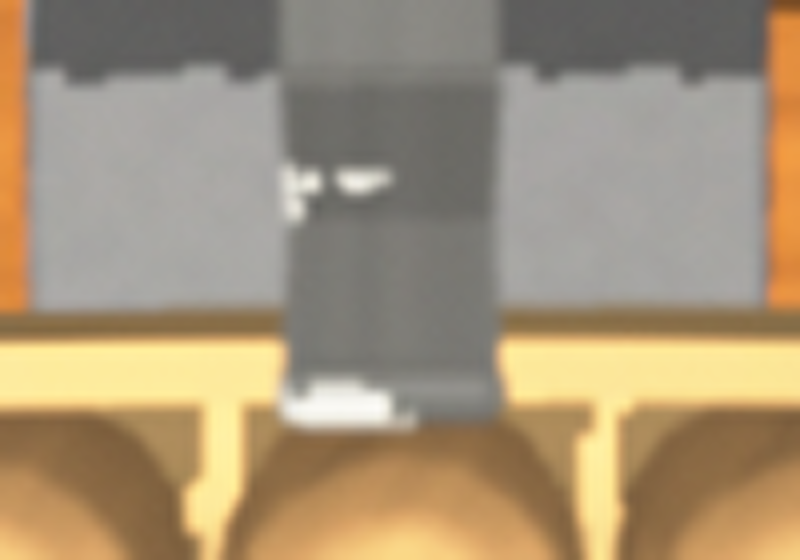

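View pics/w5d.png

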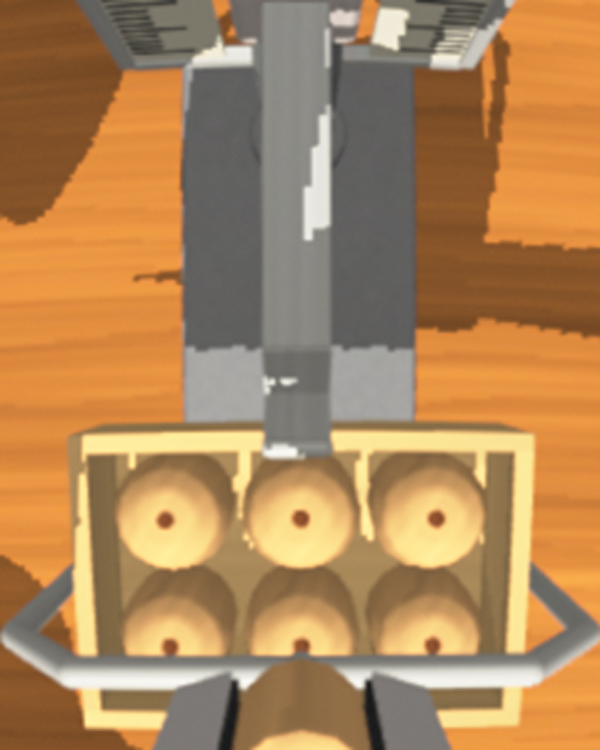

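View pics/s5c.png

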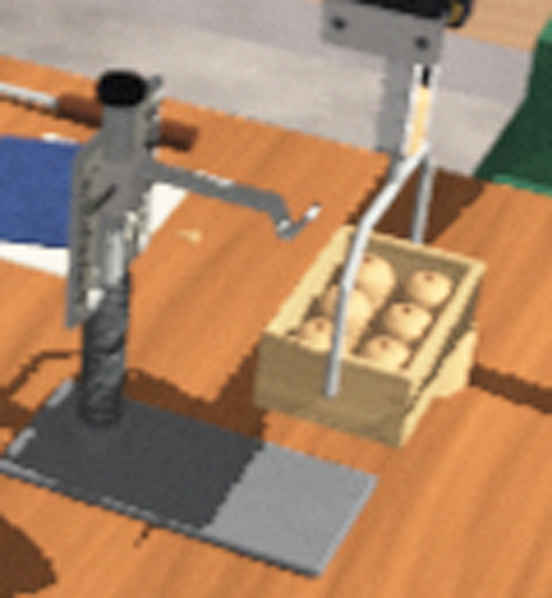

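```bash
python3 - <<'E'
from h import *
import pickle
D=pickle.load(open("d5.pkl","rb"));s,c=D["wrist"]
print(s["eef_pos"],s["eef_rot"])
f=lambda u,v,z:wat(c,s,u,v,z).round(1)
for v,z,n in [(85,247.5,"rear"),(215,227,"apex"),(380,249,"tip inner"),(425,248,"tip outer")]:
    print(n,f(270+285/8,130+v/8,z),f(270+498/8,130+v/8,z))
# arm edges yaw
print("armL",f(200+262/2.5,10/2.5,247.5),f(200+264/2.5,345/2.5,247.5));print("armR",f(200+332/2.5,10/2.5,247.5),f(200+330/2.5,345/2.5,247.5))
print("baseL",f(200+184/2.5,100/2.5,10),f(200+184/2.5,415/2.5,10),"R",f(200+414/2.5,100/2.5,10),f(200+414/2.5,415/2.5,10))
# bar
zb=s["eef_pos"][2]-28.4
print("bar",zb,f(200+65/2.5,672/2.5,zb),f(200+545/2.5,670/2.5,zb), "stem",)
s,c=D["side"]
print("side apex", at(c,330+288/4.6,130+232/4.6,226),"tip",at(c,330+313/4.6,130+210/4.6,249))
E
```

```text
[ 391.00077184 -233.98662046  308.84332923] [ 3.14132682e+00  9.10507842e-04 -8.06690989e-04]
rear [ 466.1 -224.7  247.5] [ 466.1 -241.7  247.5]
apex [ 454.9 -223.8  227. ] [ 454.9 -242.4  227. ]
tip inner [ 442.3 -224.6  249. ] [ 442.3 -241.8  249. ]
tip outer [ 438.5 -224.5  248. ] [ 438.5 -241.8  248. ]
armL [ 559.4 -224.   247.5] [ 467.8 -224.6  247.5]
armR [ 559.3 -242.3  247.5] [ 467.8 -241.6  247.5]
baseL [ 603. -174.   10.] [ 436.2 -173.8   10. ] R [ 602.8 -292.2   10. ] [ 436.1 -292.3   10. ]
bar 280.44332922583857 [ 390.8 -177.   280.4] [ 391.3 -293.3  280.4] stem
side apex [ 453.587094   -229.48350371  226.        ] tip [ 437.98683862 -226.39342273  249.        ]
```

```bash
python3 -m jog '[[0.5,-0.1,0,0,0,0,0],[1,0,0,0,0,0,0],[1,0,0,0,0,0,0],[1,0,0,0,0,0,0],[1,0,0,0,0,0,0],[1,0,0,0,0,0,0],[0.6,0,0,0,0,0,0],[0.25,0,0,0,0,0,0]]'; python3 -m jog '[[0,0,0,0,0,0,0],[0,0,0,0,0,0,0]]';python3 - <<'E'
from h import *
import pickle
todelta([454.5,-233,270],0)
F=[]
for i in range(10):
    s=monitor.read_state();c=vision.camera("wrist");F.append(s["wrist_force"])
cv2.imwrite("pics/w6.png",c["color"]);crop(c["color"],200,100,440,300,3.3,"w6c.png")
print(np.mean(F,0));todelta([454.5,-233,270],0)
c=vision.camera("side");cv2.imwrite("pics/s6.png",c["color"]);crop(c["color"],330,130,450,260,4.6,"s6c.png")
E
```

```text
clock: 12.0
eef_pos: [455.1, -232.8, 308.5]
eef_rot: [3.141, 0.001, 0.0]
wrist_force: [-1.0, -0.4, -8.6]
finger_gap: 25.3
clock: 12.2
eef_pos: [454.3, -232.9, 308.8]
eef_rot: [3.141, 0.001, -0.0]
wrist_force: [-0.2, -0.0, -9.0]
finger_gap: 25.3
clock 12.2 pos [ 454.3 -232.9  308.8] rot [ 3.1411e+00  1.2000e-03 -3.0000e-04] F [-0.16 -0.04 -9.03] j [-0.54  0.15  1.46 -0.    1.53  1.03]
delta tool cm [0.026 0.006 3.882] rotvec [ 0.0005  0.0012 -0.0003]
[ 0.11689556 -0.12457538 -8.39880372]
clock 12.7 pos [ 454.5 -232.9  308.8] rot [ 3.1411e+00  1.0000e-03 -2.0000e-04] F [-0.37  0.49 -8.24] j [-0.54  0.15  1.46 -0.    1.53  1.03]
delta tool cm [0.006 0.009 3.881] rotvec [ 0.0005  0.001  -0.0002]
```

View pics/w6c.png

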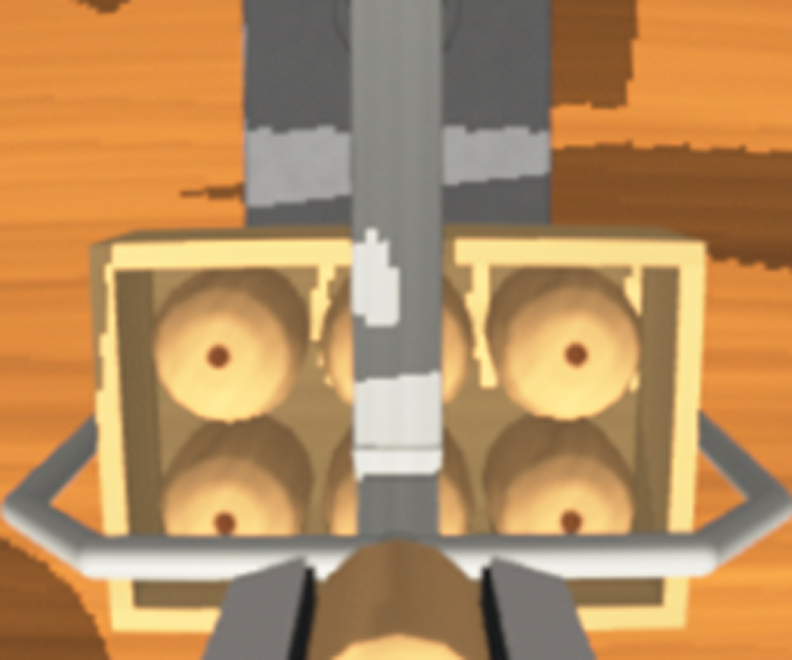

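View pics/s6c.png

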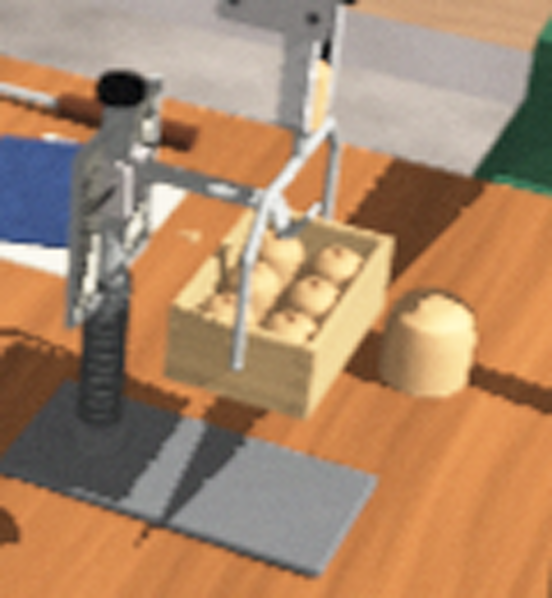

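```bash
python3 - <<'E'
from h import *
s=monitor.read_state();c=vision.camera("wrist")
for u in (355,441): print(wat(c,s,200+u/3.3,100+448/3.3,247.5))
for u in (85,712): print("bar",wat(c,s,200+u/3.3,100+557/3.3,280.4))
E
python3 -m jog '[[0,0,0.5,0,0,0,0],[0,0,0.8,0,0,0,0],[0,0,0.8,0,0,0,0],[0,0,0.8,0,0,0,0],[0,0,0.5,0,0,0,0],[0,0,0.3,0,0,0,0],[0,0,0,0,0,0,0],[0,0,0,0,0,0,0]]';python3 -c "
from h import *
todelta([454.5,-233,270],0)"
```

```text
[ 466.6614681 -224.4580738  247.5      ]
[ 466.66788822 -241.8886059   247.5       ]
bar [ 454.31499749 -175.72109724  280.4       ]
bar [ 454.35291626 -290.81469399  280.4       ]
clock: 13.6
eef_pos: [454.6, -233.0, 272.1]
eef_rot: [3.141, 0.001, -0.0]
wrist_force: [0.4, -1.4, -9.1]
finger_gap: 25.8
clock 13.6 pos [ 454.6 -233.   272.1] rot [ 3.1409e+00  6.0000e-04 -2.0000e-04] F [ 0.45 -1.38 -9.11] j [-0.54  0.17  1.53 -0.    1.45  1.03]
delta tool cm [-0.006  0.001  0.206] rotvec [ 0.0007  0.0006 -0.0002]
```

```bash
python3 -m jog '[[0,0,0.1,0,0,0,0],[0,0,0.1,0,0,0,0],[0,0,0.1,0,0,0,0],[0,0,0.1,0,0,0,0],[0,0,0.1,0,0,0,0],[0,0,0.1,0,0,0,0],[0,0,0.1,0,0,0,0],[0,0,0.1,0,0,0,0]]';python3 -m jog '[[0,0,0.1,0,0,0,0],[0,0,0.1,0,0,0,0],[0,0,0.1,0,0,0,0],[0,0,0.1,0,0,0,0],[0,0,0.1,0,0,0,0],[0,0,0.1,0,0,0,0],[0,0,0.1,0,0,0,0],[0,0,0.1,0,0,0,0]]';python3 -m jog '[[0,0,0,0,0,0,0]]'; python3 - <<'E'
from h import *
F=[]
for i in range(16):
    s=monitor.read_state();c=vision.camera("wrist");F.append(np.r_[s["wrist_force"],s["moment"]])
cv2.imwrite("pics/w7.png",c["color"]);crop(c["color"],200,100,440,300,3.3,"w7c.png")
print(np.mean(F,0).round(2));todelta([454.5,-233,205.8],0)
E
```

```text
clock: 14.4
eef_pos: [454.5, -232.9, 263.7]
eef_rot: [3.141, 0.001, -0.0]
wrist_force: [-0.1, 0.4, -7.5]
finger_gap: 25.4
clock: 15.2
eef_pos: [454.5, -232.9, 255.8]
eef_rot: [3.141, 0.001, -0.0]
wrist_force: [-0.6, 0.6, -8.1]
finger_gap: 25.5
clock: 15.3
eef_pos: [454.4, -232.9, 255.7]
eef_rot: [3.141, 0.001, -0.0]
wrist_force: [0.4, -0.3, -7.1]
finger_gap: 25.6
[-1.13  0.08 -6.96  0.06  0.28  0.02]
clock 16.1 pos [ 454.4 -232.9  255.8] rot [ 3.1411e+00  1.1000e-03 -2.0000e-04] F [-1.84  0.31 -7.43] j [-0.54  0.18  1.56 -0.    1.41  1.03]
delta tool cm [0.011 0.006 4.999] rotvec [ 0.0005  0.0011 -0.0002]
```

View pics/w7c.png

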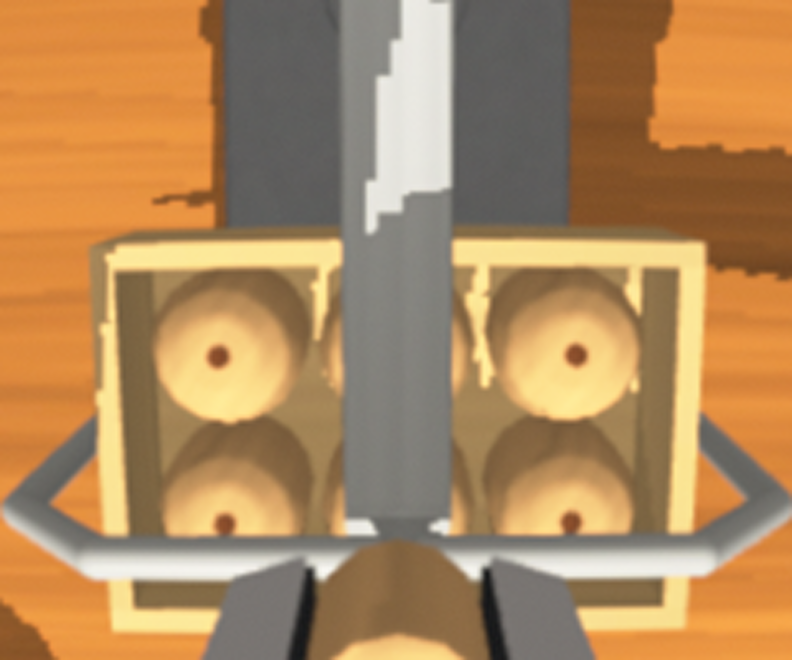

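```bash
python3 -m jog '[[-0.02,0,0,0,0,0,0],[-0.02,0,0,0,0,0,0],[-0.02,0,0,0,0,0,0],[-0.02,0,0,0,0,0,0],[-0.02,0,0,0,0,0,0],[0,0,0,0,0,0,0]]'; python3 - <<'E'
from h import *
F=[]
for i in range(16):
    s=monitor.read_state();c=vision.camera("side");F.append(np.r_[s["wrist_force"],s["moment"]])
cv2.imwrite("pics/s7.png",c["color"]);crop(c["color"],330,130,450,260,4.6,"s7c.png")
print(np.mean(F,0).round(2));todelta([454.5,-233,205.8],0)
E
```

```text
clock: 16.7
eef_pos: [453.7, -232.9, 255.9]
eef_rot: [3.141, 0.0, -0.0]
wrist_force: [2.6, -0.1, -6.6]
finger_gap: 25.4
[ 3.86 -0.11 -7.15 -0.01 -0.87  0.01]
clock 17.5 pos [ 453.5 -232.9  255.8] rot [ 3.1411e+00  8.0000e-04 -2.0000e-04] F [ 4.48 -1.1  -8.11] j [-0.55  0.17  1.56 -0.    1.41  1.03]
delta tool cm [1.020e-01 4.000e-03 5.002e+00] rotvec [ 0.0005  0.0008 -0.0002]
```

View pics/s7c.png

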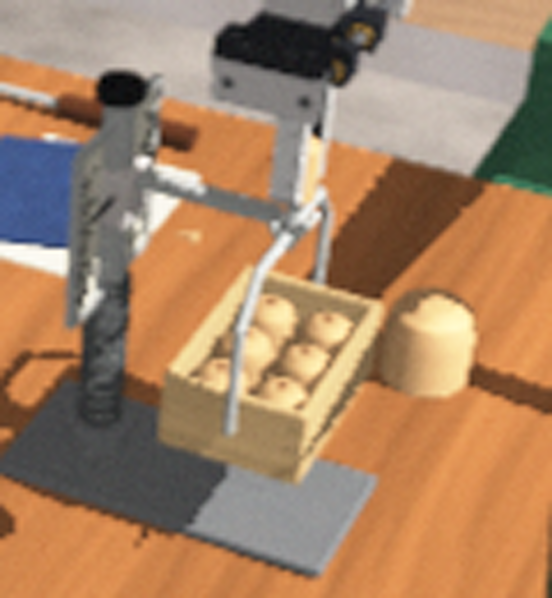

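```bash
python3 -m jog '[[0.02,0,0,0,0,0,0],[0.02,0,0,0,0,0,0],[0.02,0,0,0,0,0,0],[0.02,0,0,0,0,0,0],[0,0,0.03,0,0,0,0],[0,0,0.06,0,0,0,0],[0,0,0.1,0,0,0,0],[0,0,0.1,0,0,0,0]]'; python3 -m jog '[[0,0,0.1,0,0,0,0],[0,0,0.1,0,0,0,0],[0,0,0.1,0,0,0,0],[0,0,0.1,0,0,0,0],[0,0,0.1,0,0,0,0],[0,0,0.1,0,0,0,0],[0,0,0.05,0,0,0,0],[0,0,0,0,0,0,0]]';python3 - <<'E'
from h import *
F=[]
for i in range(12):
    s=monitor.read_state();c=vision.camera("side");F.append(np.r_[s["wrist_force"],s["moment"]])
print(np.mean(F,0).round(2));todelta([454.5,-233,205.8],0)
E
```

```text
clock: 18.3
eef_pos: [454.1, -232.9, 252.7]
eef_rot: [3.141, 0.002, -0.0]
wrist_force: [-1.7, -0.1, -7.4]
finger_gap: 26.0
clock: 19.1
eef_pos: [454.2, -232.9, 246.3]
eef_rot: [3.141, 0.001, -0.0]
wrist_force: [-2.8, -0.5, -6.1]
finger_gap: 25.7
[-3.26 -0.19 -5.93  0.    0.76 -0.  ]
clock 19.7 pos [ 454.2 -232.9  246.4] rot [ 3.1411e+00  1.1000e-03 -2.0000e-04] F [-2.5  -0.48 -5.02] j [-0.55  0.18  1.57 -0.    1.39  1.03]
delta tool cm [0.032 0.006 4.058] rotvec [ 0.0004  0.0011 -0.0002]
```

```bash
python3 -m jog '[[-0.02,0,0,0,0,0,0],[-0.02,0,0.03,0,0,0,0],[-0.01,0,0.06,0,0,0,0],[0,0,0.1,0,0,0,0],[0,0,0.1,0,0,0,0],[0,0,0.1,0,0,0,0],[0,0,0.1,0,0,0,0],[0,0,0.1,0,0,0,0]]'; python3 -m jog '[[0,0,0.1,0,0,0,0],[0,0,0.1,0,0,0,0],[0,0,0.1,0,0,0,0],[0,0,0.1,0,0,0,0],[0,0,0.1,0,0,0,0],[0,0,0.1,0,0,0,0],[0,0,0.05,0,0,0,0],[0,0,0,0,0,0,0]]';python3 - <<'E'
from h import *
F=[]
for i in range(12):
    s=monitor.read_state();c=vision.camera("side");F.append(np.r_[s["wrist_force"],s["moment"]])
print(np.mean(F,0).round(2));todelta([454.5,-233,206.5],0)
E
```

```text
clock: 20.5
eef_pos: [453.9, -232.9, 240.5]
eef_rot: [3.141, 0.001, -0.0]
wrist_force: [1.1, -0.4, -4.9]
finger_gap: 25.2
clock: 21.3
eef_pos: [453.8, -232.9, 234.0]
eef_rot: [3.141, 0.001, -0.0]
wrist_force: [2.3, 0.1, -3.9]
finger_gap: 25.4
[ 2.47  0.08 -4.    0.09 -0.52 -0.01]
clock 21.9 pos [ 453.8 -232.9  234. ] rot [ 3.141e+00  9.000e-04 -2.000e-04] F [ 3.02  0.07 -4.06] j [-0.55  0.19  1.59 -0.    1.36  1.03]
delta tool cm [0.077 0.005 2.751] rotvec [ 0.0005  0.0009 -0.0002]
```

```bash
python3 -m jog '[[0.02,0,0,0,0,0,0],[0,0,0.03,0,0,0,0],[0,0,0.06,0,0,0,0],[0,0,0.1,0,0,0,0],[0,0,0.1,0,0,0,0],[0,0,0.1,0,0,0,0],[0,0,0.1,0,0,0,0],[0,0,0.1,0,0,0,0]]'; python3 -m jog '[[0,0,0.1,0,0,0,0],[0,0,0.1,0,0,0,0],[0,0,0.1,0,0,0,0],[0,0,0.1,0,0,0,0],[0,0,0.1,0,0,0,0],[0,0,0.1,0,0,0,0],[0,0,0.05,0,0,0,0],[0,0,0,0,0,0,0]]';python3 - <<'E'
from h import *
F=[]
for i in range(12):
    s=monitor.read_state();c=vision.camera("side");F.append(np.r_[s["wrist_force"],s["moment"]])
print(np.mean(F,0).round(2));todelta([454.5,-233,207],0)
E
```

```text
clock: 22.7
eef_pos: [453.9, -232.9, 228.0]
eef_rot: [3.141, 0.001, -0.0]
wrist_force: [0.7, -1.0, -3.1]
finger_gap: 25.5
clock: 23.5
eef_pos: [453.9, -233.0, 221.5]
eef_rot: [3.141, 0.001, -0.0]
wrist_force: [-0.3, -0.4, -1.9]
finger_gap: 25.6
[ 0.28  0.4  -2.31  0.12 -0.06  0.  ]
clock 24.1 pos [ 453.9 -233.   221.6] rot [ 3.1411e+00  1.0000e-03 -2.0000e-04] F [ 0.09 -0.21 -1.66] j [-0.55  0.2   1.61 -0.    1.33  1.03]
delta tool cm [0.06  0.004 1.463] rotvec [ 0.0005  0.001  -0.0002]
```

```bash
python3 -m jog '[[0,0,0.05,0,0,0,0],[0,0,0.1,0,0,0,0],[0,0,0.1,0,0,0,0],[0,0,0.1,0,0,0,0],[0,0,0.1,0,0,0,0],[0,0,0.1,0,0,0,0],[0,0,0.1,0,0,0,0],[0,0,0.1,0,0,0,0]]'; python3 -m jog '[[0,0,0.1,0,0,0,0],[0,0,0.1,0,0,0,0],[0,0,0.1,0,0,0,0],[0,0,0.1,0,0,0,0],[0,0,0.05,0,0,0,0],[0,0,0,0,0,0,0],[0,0,0,0,0,0,0]]';python3 - <<'E'
from h import *
F=[]
for i in range(40):
    s=monitor.read_state();c=vision.camera("side");F.append(np.r_[s["wrist_force"],s["moment"]])
print(np.mean(F,0).round(3),np.std(F,0).round(2));todelta([454.5,-233,207],0)
cv2.imwrite("pics/s8.png",c["color"]);crop(c["color"],330,130,450,260,4.6,"s8c.png")
E
```

```text
clock: 24.9
eef_pos: [453.9, -232.9, 214.1]
eef_rot: [3.141, 0.001, -0.0]
wrist_force: [0.4, 0.7, -0.5]
finger_gap: 25.7
clock: 25.6
eef_pos: [453.9, -233.0, 209.6]
eef_rot: [3.141, 0.001, -0.0]
wrist_force: [-0.2, 1.5, -0.2]
finger_gap: 25.7
[ 0.666  0.522 -0.358  0.137 -0.111 -0.006] [0.5  0.45 0.44 0.03 0.04 0.03]
clock 27.6 pos [ 453.9 -232.9  209.6] rot [ 3.1411e+00  1.0000e-03 -2.0000e-04] F [ 0.34  1.04 -0.75] j [-0.55  0.21  1.63 -0.    1.31  1.03]
delta tool cm [0.059 0.005 0.26 ] rotvec [ 0.0005  0.001  -0.0002]
```

View pics/s8c.png

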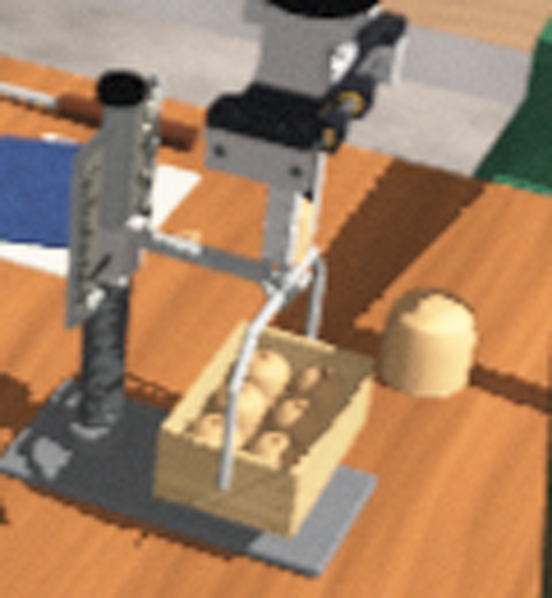

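```bash
python3 -m jog '[[0.01,-0.01,0.05,0,0,0,0],[0,0,0.05,0,0,0,0],[0,0,0.05,0,0,0,0],[0,0,0.05,0,0,0,0],[0,0,0.02,0,0,0,0],[0,0,0,0,0,0,0],[0,0,0,0,0,0,0],[0,0,0,0,0,0,0]]';python3 - <<'E'
from h import *
F=[]
for i in range(60):
    s=monitor.read_state();c=vision.camera("side");F.append(np.r_[s["wrist_force"],s["moment"]])
print(np.mean(F,0).round(3),np.std(F,0).round(2));todelta([454.5,-233,207],0)
E
```

```text
clock: 28.4
eef_pos: [454.0, -232.9, 207.4]
eef_rot: [3.141, 0.001, -0.0]
wrist_force: [-0.5, -1.0, 0.5]
finger_gap: 25.5
[-0.589 -1.916 -0.183 -0.431  0.153 -0.011] [0.51 0.53 0.45 0.09 0.04 0.03]
clock 31.4 pos [ 454.  -232.8  207.4] rot [ 3.1411e+00  1.1000e-03 -2.0000e-04] F [-0.71 -2.25 -0.03] j [-0.55  0.21  1.63 -0.    1.3   1.03]
delta tool cm [0.05  0.016 0.038] rotvec [ 0.0005  0.0011 -0.0002]
```

```bash
python3 -m jog '[[-0.005,0.008,0.02,0,0,0,0],[0,0,0.03,0,0,0,0],[0,0,0.02,0,0,0,0],[0,0,0,0,0,0,0],[0,0,0,0,0,0,0]]';python3 - <<'E'
from h import *
F=[]
for i in range(80):
    s=monitor.read_state();c=vision.camera("side");F.append(np.r_[s["wrist_force"],s["moment"]])
F=np.array(F)
print(np.mean(F,0).round(3),F[:40].mean(0).round(2),F[40:].mean(0).round(2));todelta([454.5,-233,207],0)
E
```

```text
clock: 31.9
eef_pos: [454.0, -232.9, 206.7]
eef_rot: [3.141, 0.001, -0.0]
wrist_force: [-0.3, -1.1, -0.1]
finger_gap: 25.5
[ 0.02  -0.429  0.146 -0.069  0.009 -0.003] [-0.1  -0.71  0.   -0.13  0.02 -0.  ] [ 0.14 -0.15  0.29 -0.01 -0.   -0.  ]
clock 35.9 pos [ 453.9 -232.9  206.7] rot [ 3.1411e+00  1.0000e-03 -2.0000e-04] F [-1.04 -0.52 -0.36] j [-0.55  0.21  1.63 -0.    1.3   1.03]
delta tool cm [ 0.055  0.007 -0.031] rotvec [ 0.0005  0.001  -0.0002]
```

```bash
python3 -m jog '[[0,0,-0.02,0,0,0,0],[0,0,-0.02,0,0,0,0],[0,0,0,0,0,0,0],[0,0,0,0,0,0,0]]';python3 - <<'E'
from h import *
F=[]
for i in range(60):
    s=monitor.read_state();c=vision.camera("side");F.append(np.r_[s["wrist_force"],s["moment"]])
F=np.array(F)
print(np.mean(F,0).round(3),F[:30].mean(0).round(2),F[30:].mean(0).round(2));todelta([454.5,-233,207],0)
E
python3 -m jog '[[0,0,0,0,0,0,0],[0,0,0,0,0,0,0],[0,0,0,0,0,0,0]]' 15
python3 -m jog '[[0,0,0,0,0,0,0],[0,0,0,0,0,0,0],[0,0,0,0,0,0,0]]' 3
python3 - <<'E'
from h import *
F=[]
for i in range(60):
    s=monitor.read_state();c=vision.camera("side");F.append(np.r_[s["wrist_force"],s["moment"]])
F=np.array(F)
print(np.mean(F,0).round(3),F[:30].mean(0).round(2),F[30:].mean(0).round(2));todelta([454.5,-233,207],0)
cv2.imwrite("pics/s9.png",c["color"]);crop(c["color"],330,130,450,260,4.6,"s9c.png")
c=vision.camera("wrist");crop(c["color"],180,100,460,330,2.8,"w9c.png")
E
```

```text
clock: 36.3
eef_pos: [453.9, -232.9, 207.1]
eef_rot: [3.141, 0.001, -0.0]
wrist_force: [-0.7, -1.1, -0.2]
finger_gap: 25.5
[ 0.015 -0.007 -0.017  0.015  0.006 -0.003] [ 0.01 -0.03 -0.01  0.02  0.01 -0.  ] [ 0.02  0.01 -0.03  0.01 -0.   -0.  ]
clock 39.3 pos [ 453.9 -232.9  207.1] rot [ 3.1411e+00  1.0000e-03 -2.0000e-04] F [-0.51  0.34 -0.15] j [-0.55  0.21  1.63 -0.    1.3   1.03]
delta tool cm [0.055 0.008 0.01 ] rotvec [ 0.0005  0.001  -0.0002]
clock: 39.6
eef_pos: [453.9, -232.9, 207.1]
eef_rot: [3.141, 0.001, -0.0]
wrist_force: [-0.2, -1.2, -0.6]
finger_gap: 25.3
clock: 39.9
eef_pos: [454.0, -232.9, 207.1]
eef_rot: [3.141, 0.001, -0.0]
wrist_force: [0.1, 1.1, 0.2]
finger_gap: 25.7
[-0.12   0.853 -0.144  0.211  0.027 -0.003] [ 0.    0.71 -0.12  0.19  0.02 -0.  ] [-0.24  1.   -0.17  0.23  0.04 -0.  ]
clock 42.9 pos [ 453.9 -232.9  207.1] rot [ 3.1411e+00  1.0000e-03 -2.0000e-04] F [-0.4   1.06 -0.23] j [-0.55  0.21  1.63 -0.    1.3   1.03]
delta tool cm [0.055 0.008 0.01 ] rotvec [ 0.0005  0.001  -0.0002]
```

View pics/w9c.png

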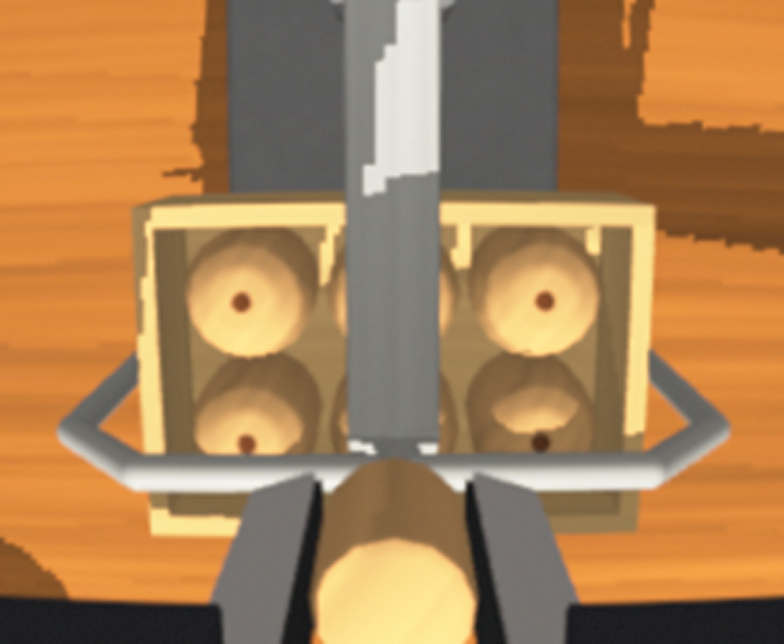

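View pics/s9c.png

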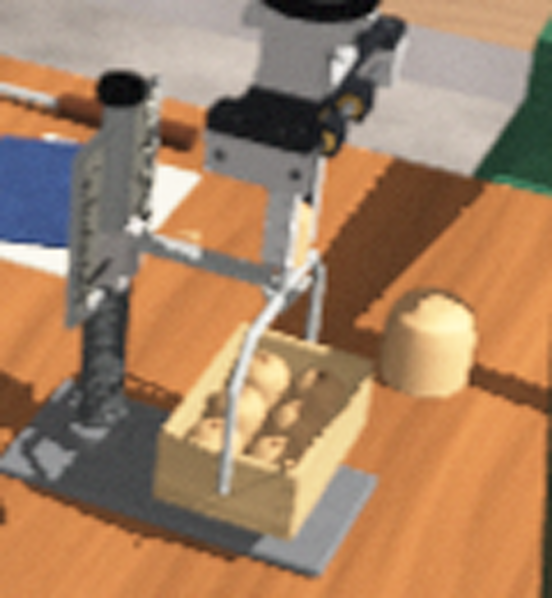

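```bash
python3 -m jog '[[0,-0.003,0.03,0,0,0,0],[0,0,0.02,0,0,0,0],[0,0,0,0,0,0,0],[0,0,0,0,0,0,0]]';python3 - <<'E'
from h import *
F=[]
for i in range(40):
    s=monitor.read_state();c=vision.camera("side");F.append(np.r_[s["wrist_force"],s["moment"]])
F=np.array(F)
print(np.mean(F,0).round(3));todelta([454.5,-233,207],0)
E
```

```text
clock: 43.35
eef_pos: [454.0, -232.9, 206.6]
eef_rot: [3.141, 0.001, -0.0]
wrist_force: [-0.2, 0.1, 0.7]
finger_gap: 26.1
[-0.025  0.29   0.021  0.147  0.02  -0.008]
clock 45.35 pos [ 454.  -232.9  206.6] rot [ 3.1411e+00  1.0000e-03 -2.0000e-04] F [-0.06  1.23  1.4 ] j [-0.55  0.21  1.63 -0.    1.3   1.03]
delta tool cm [ 0.055  0.011 -0.04 ] rotvec [ 0.0005  0.001  -0.0002]
```

```bash
python3 -m jog '[[0,0,0,0,0,0,28],[0,0,0,0,0,0,29],[0,0,0,0,0,0,31],[0,0,0,0,0,0,34],[0,0,0,0,0,0,38],[0,0,0,0,0,0,44],[0,0,0,0,0,0,50],[0,0,0,0,0,0,50]]';python3 - <<'E'
from h import *
F=[]
for i in range(10):
    s=monitor.read_state();c=vision.camera("side");F.append(np.r_[s["wrist_force"],s["moment"]])
    if i in(0,9): crop(c["color"],330,130,450,260,4.6,f"s10_{i}.png")
print(np.mean(F,0).round(3))
c=vision.camera("wrist");crop(c["color"],180,100,460,330,2.8,"w10c.png")
E
```

```text
clock: 46.15
eef_pos: [453.9, -232.9, 206.6]
eef_rot: [3.141, 0.001, -0.0]
wrist_force: [0.4, -0.3, 0.4]
finger_gap: 46.9
[ 0.222 -0.171  0.047  0.042  0.013  0.012]
```

View pics/w10c.png

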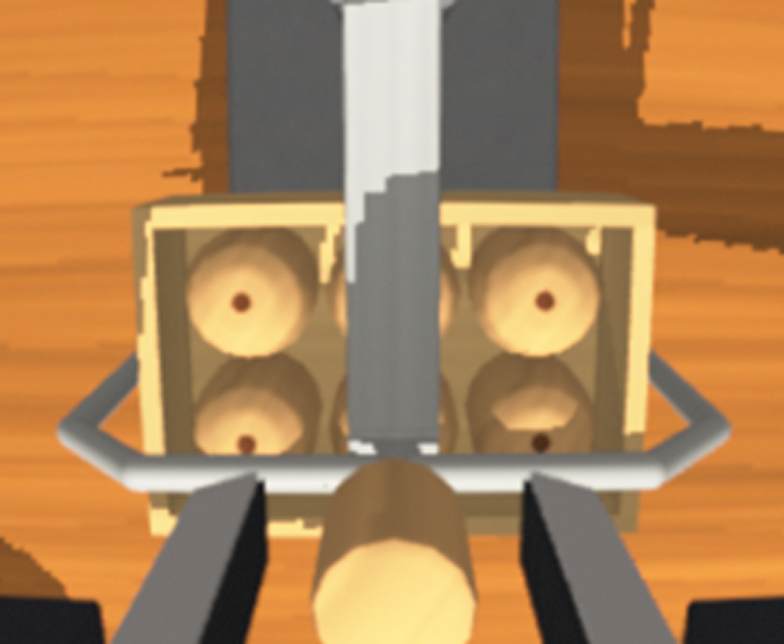

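View pics/s10_9.png

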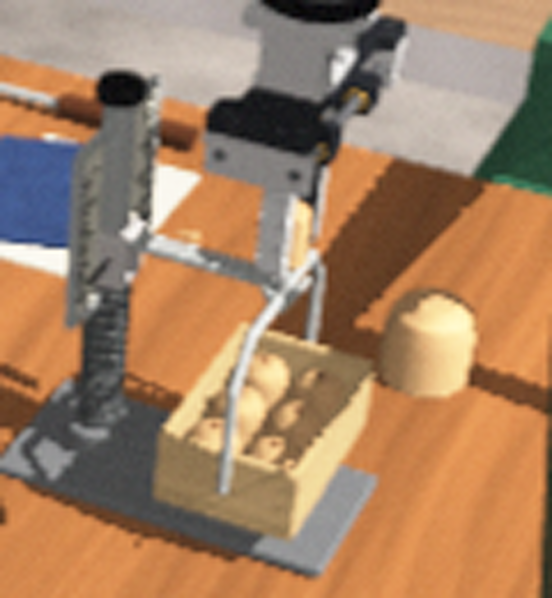

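```bash
python3 -m jog '[[0,0,-0.5,0,0,0,50],[0,0,-1,0,0,0,50],[0,0,-1.5,0,0,0,50],[0,0,-2,0,0,0,50],[0,0,-2,0,0,0,50],[0,0,-2,0,0,0,50],[0,0,-2,0,0,0,50],[0,0,-1,0,0,0,50]]';python3 -m jog '[[0,0,0,0,0,0,50],[0,0,0,0,0,0,50]]'; python3 - <<'E'
from h import *
todelta([454.5,-233,307],0)
c=vision.camera("side");crop(c["color"],330,130,450,260,4.6,"s11.png");a=c["color"].astype(int)
for i in range(6): c=vision.camera("side")
d=np.abs(a-c["color"].astype(int))[130:260,330:450];print("change",d.max(),d.mean())
crop(c["color"],330,130,450,260,4.6,"s12.png")
E
```

```text
clock: 47.5
eef_pos: [454.3, -233.0, 329.1]
eef_rot: [3.14, -0.001, -0.0]
wrist_force: [-0.6, 1.1, 0.0]
finger_gap: 47.1
clock: 47.7
eef_pos: [453.9, -232.8, 326.0]
eef_rot: [3.141, 0.002, -0.0]
wrist_force: [0.1, 0.1, -0.7]
finger_gap: 47.3
clock 47.7 pos [ 453.9 -232.8  326. ] rot [ 3.1415e+00  1.7000e-03 -2.0000e-04] F [ 0.11  0.12 -0.7 ] j [-0.55  0.15  1.43 -0.    1.56  1.03]
delta tool cm [0.058 0.024 1.898] rotvec [ 0.0001  0.0017 -0.0002]
change 80 2.0101068376068376
```

View pics/s12.png

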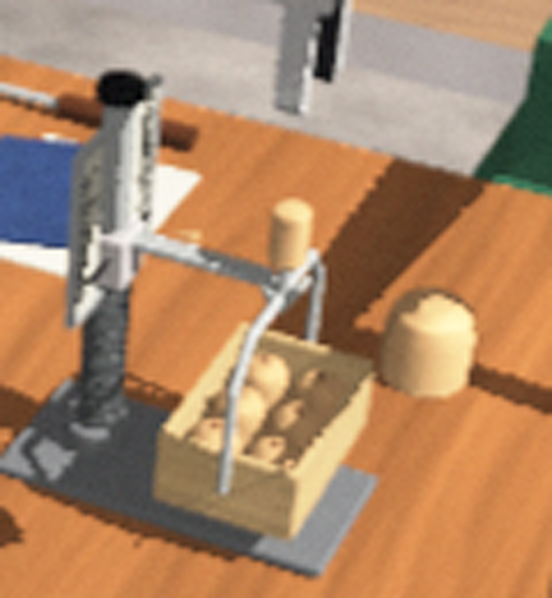

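Crate hangs level and still, gripper clear. Handing in.

```bash
python3 -c "
from cell import order
print(order.sign_off())"
```

```text
the job is handed in; nothing more can be done
None
```

I hung the larger plain wooden crate in the scale's notch, let go once the scale carried its weight, backed the gripper off 120 mm, and handed in at about 48 s of the 72 s allowed.

- **Weight:** in the air the crate pulled about 8.6 N on the wrist, roughly 0.88 kg. I lowered it at about 10 mm/s while the hook sank about 57 mm.
- **Release:** just before I opened the fingers, the averaged wrist force was near zero: 0.0 N along x, 0.3 N along y and 0.02 N along z. The crate did not visibly move in the pictures taken before and after.
- **Last checks:** the final side view shows the crate level, the bar in the notch and the gripper clear.
- **What disagreed:**
  - **Seating:** the bar was a few tenths of a millimetre off-centre at first. The sideways force reached about 4 N until I adjusted it.
  - **Brief press:** during the fine adjustment the averaged vertical force once read about +0.15 N, with later readings near 0.3 N. That means a slight press on the scale for about 4 s before I raised the tool 0.4 mm.
  - **Pointer:** I never measured its speed directly. I judged it only from the lowering rate and the still pictures. The comparison of two late pictures did register pixel changes (largest 80 of 255, average 2). I did not trace their cause.

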